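Clear the bamboo box and hold its lid open

ROBOT

A 7-joint arm with a two-finger parallel gripper is mounted at the origin on the work surface. World frame = base frame: x ahead of the robot, y to its left, z up, the work surface at z = 0. Lengths are in m, angles in rad, forces in N, time in s.
With the tool pointing down it reaches from about 0.4 to 0.85 m from the base axis. Payload 10.4 kg.
Tool frame: the origin (TCP) lies at the very end of the fingers, on their centre line; the grasp point (between the pads) lies 19 mm behind it; z points along the fingers, y is the line along which they close (so a half turn about z gives the same grasp; the last joint's range is limited). The gripper opens to 87 mm and grips with 3 to 60 N. Pads are 19 mm wide; open, the fingers measure 117 mm over their backs; the gripper's body (75 mm by 190 mm) begins 51 mm behind the grasp point.
Start: joints at [-1.358, 0.332, -0.065, 1.46, 0.022, 1.35, -0.088], TCP at [0.146, 0.608, 0.223] pointing down, gripper open.
Joint ranges: [-2.6, 2.6], [-0.5, 2.12], [-1.47, 1.34], [0.16, 2.42], [-1.27, 4.41], [0.06, 2.06], [-2.6, 2.6]. Speed limits (rad/s): [2.22, 2.22, 2.79, 2.79, 3.14, 3.14, 3.14].

INTERFACE

Orientations are given as a unit quaternion [x, y, z, w].
In Python, from bench import * gives the robot as it stands.
- The arm moves only by the tool step_arm, never from a script. Its arguments are lists of equal length, an entry for each row: "delta_pos": the shift along the world's x, y, z in units of 25 mm (1.0 is 25 mm), a list of three; "turn": the turn about the world's z in units of 0.12 rad (1.0 is 0.12 rad). In form: {"delta_pos": [[tx, ty, tz], ...], "turn": [turn, ...]}. A call has 1 to 12 rows; each row shifts and turns the commanded pose from where the row before left it; what a row does not reach is not made up. A row lasts 1/10 s, in which the tool goes at most 50 mm and 8.59 degrees, less where a joint would pass 70% of its speed; a pose out of reach is approached as far as the arm can. A call with a number of a shift or a turn outside -1 to 1 is refused whole. A call with a gripper value outside its range is refused whole. "grip" is the closure, from 0 (fully open) to 1 (shut), set as the call begins (left out, the last holds). The fingers move at their own pace and stop on an object; "newtons" is the grip in N (left out, the last holds). Time passes only in rows, so rows that do not move let the fingers close. It gives the time, the measured TCP pose, the force, the opening and the grip force at its end, in the units of the state.
- read_state(): the state, without advancing time (a new reading comes with each control period).
- camera(name): name is "side" or "top" or "wrist"; returns a dict with "image" (480x640x3 uint8, red, green, blue), "z_map" (480x640 float32, m along the optical axis (not along the pixel's ray), 0 where there is no reading), "mtx" (3x3 intrinsics, pixels), "dist" ([k1, k2, p1, p2, k3] as OpenCV has them; the pictures are not rectified), "view" (4x4, takes a point from world to camera coordinates). Camera axes: x right, y up, looking along -z (the intrinsics and any distortion apply to the point x, -y, -z); pixel columns grow to the right and rows downward; lengths in m; the calibration is good to about 2 mm. A picture is of the moment at which its call begins.
- close_job(): hands the job in; it is judged then, once.
The state is a dict: "time": time; "joint_positions": joint angles; "joint_vel": joint speeds; "joint_torque": joint torques, N m; "ee_pos": TCP position; "eef_rot": TCP orientation; "ft_force": force on the tool from outside, world axes, zero at the start; "torque": the same for the moment, N m; "width": finger opening in m; "grip_force": force on a finger pad.
Only numpy, scipy, OpenCV 4.12 (cv2) and the standard library are available. Lean on these libraries where they do the work, as an engineer would, in place of code of your own. Each camera call takes 0.05 s, during which the arm holds its last target. There are 200 camera calls.

TASK

A ripe tomato has been parked on the lid of the bamboo box: lower it gently to the bottom of the open enamel canister without dropping it in or pressing it. Then raise the box lid, which falls shut by itself, to 60 degrees from shut and keep holding it still there with the gripper so that I can reach in with both hands; finish while still holding it, never letting go. Leave the canister and everything else on the board standing where it is.

Things in the scene. Friction and masses are not known exactly. Their poses are not given: they have to be found in the camera images.
- tomato_center (a point): Centre of the ripe tomato, a ball 58 mm across, about 90 g (a small flat green star on top is only for looks). At the start it sits on the box lid in a small square raised frame (bars 5 mm high, 44 mm square outside), 86 mm behind the knob along the lid; its centre is 29 mm above the lid's top.
- canister_in (a point): Centre of the inner floor of the blue enamel canister: open, round, upright, loose, about 0.6 kg, 156 mm outside diameter, 80 mm high, walls 4 mm; inner diameter about 146 mm, and the rim lies 75 mm above this point. The canister stands on the walnut board; the point's z axis is up. Its own lid lies elsewhere on the board.
- box: Bamboo box fixed on the walnut board, 160 mm deep (x) by 180 mm wide (y) by 90 mm high without lid. Origin: centre of its underside, on the board's top (the board's top is 60 mm above the work surface). Its own x axis points from the knob side to the hinge side (away from the robot), its y axis runs along the hinge; it is turned by up to about 20 degrees. Inside are stock cubes, out of the way.
- box_hinge (a point): Middle of the lid's hinge line, on the far (+x) upper edge of the box: 80 mm along the box's x from its centre and 90 mm above its underside. The hinge line runs along the box's y axis, and this point does not move.
- lid (a joint): Angle of the box lid in rad: 0 shut, growing as the knob edge rises and goes back towards the hinge; 60 degrees = 1.047; stop at 1.75. The lid is a bamboo plate 162 x 184 x 10 mm, about 220 g, its underside level with the hinge when shut. Weight and a light spring always drive it shut: about 1.5 to 2.5 N at the knob are needed to lift or hold it.
- lid_knob (a point): Grip point on the lid's bamboo knob, an upright block 24 mm wide (along the box's y), 16 mm thick and 38 mm tall on the lid's top near its front edge. The point is half-way across it and 24 mm above the lid's top; with the lid shut it is 148 mm in front of the hinge line (towards the box's -x) and 34 mm above it. Turns with the lid. Gripped on its two faces along the hinge direction, it can pivot between the fingers.
- canister: The blue enamel canister; origin at the centre of its underside.
- canister_lid: The canister's round lid, 158 mm across, 36 mm high with its knob, lying on the board at the back. Bystander; origin at the centre of its underside.
- grinder_a: Tall glass grinder, 52 mm across, 165 mm high, steel and ceramic head. Bystander; origin under its centre.
- grinder_b: Glass grinder, 52 mm across, 150 mm high, steel and ceramic head. Bystander; origin under its centre.
- pinch_bowl: Small white bowl, 68 mm across, 32 mm high, near the front of the board. Bystander; origin under its centre.
- spice_jar: Small spice jar, 44 mm across, 85 mm high. Bystander; origin under its centre.
- garlic: Garlic bulb, 54 mm across, 55 mm high. Bystander; origin under its centre.
- spoon: Spoon with a wooden handle, 160 mm long lying at the back of the board. Bystander; origin on its underside.
- tomato: The same tomato as a body; its origin is a point of its skin, under its centre at the start (use the centre point for grasping).
Things that resemble listed ones, but are neither listed nor needed, are in the scene too. There is more than one size of the tomato; the job needs the middle-sized.

How it is judged:
On the way:
1. the tomato lies at the bottom of the canister, let go, with the box lid still shut (horizontal distance between tomato_center and canister_in below 0.05 m and z of tomato_center in the frame of canister_in between 0.015 and 0.045 m and contact force between tomato and the fingers below 0.05 N and value of joint lid below 0.1 rad), for 0.2 s.
At the end, for the whole second after the job is handed in: The fingers hold the lid still (under 0.1 rad/s) at 60 degrees from shut, within 8 degrees, bearing on it with over 0.3 N, the canister not propping it; the tomato lies free at the bottom of the upright canister (centre under 45 mm above its inner floor) (horizontal distance between tomato_center and canister_in below 0.05 m and z of tomato_center in the frame of canister_in between 0.015 and 0.045 m and value of joint lid between 0.908 and 1.187 rad and velocity of joint lid between -0.1 and 0.1 rad/s and contact force between box and the fingers above 0.3 N and contact force between box and canister below 0.2 N and contact force between tomato and the fingers below 0.05 N and angle between canister's own z axis and vertical below 0.1 rad); the arm keeps its last pose, push and grip.
It fails at once if the tomato is dropped into the canister (faster than 0.8 m/s, a fall of about 33 mm) (horizontal distance between tomato_center and canister_in below 0.07 m and linear speed of tomato above 0.8 m/s).
It fails at once if the tomato is pressed into the canister with over 30 N (contact force between tomato and canister above 30 N).
It fails at once if the canister or a bystander is pushed more than 50 mm from its place (distance of any of grinder_a, grinder_b, pinch_bowl, spice_jar, garlic, spoon, canister_lid, canister from where it was at the start of the episode above 0.05 m).
It fails at once if the canister or an upright bystander is knocked over (angle between any of grinder_a, grinder_b, pinch_bowl, spice_jar, canister_lid, canister's own z axis and vertical above 0.5 rad).
It also fails if it takes over 67 s, if anything falls off the work surface, if the arm or the gripper's body presses on something with over 40 N, if the wrist force passes 120 N, or if a joint passes its speed limit or range.

## Working session

There is one attempt and no reset: what is moved stays moved. The work goes in short steps, Python scripts to look and compute and a tool call to move; the robot and the scene stay as the last step left them, time stands still between calls to the robot, and variables do not carry over. Pictures are saved under pics/ and viewed, at most 10 in all, crops included, and the job is handed in when it is done.

Besides the shell and the picture viewer there is one more tool, called as a command line: name --pt "numbers of a row" for each row, then --argument value for the rest. step_arm: Moves the arm, as the interface text tells. Shifts and turns lie within -1 to 1; 1 stands for 25 mm of shift or 0.12 rad of turn. Its arguments: {"type":"object","properties":{"delta_pos":{"type":"array"},"turn":{"type":"array"},"grip":{"type":"number"},"newtons":{"type":"number"}},"required":["delta_pos","turn"]}

```bash
mkdir -p pics; ls
python3 - <<'E'
from bench import *
import cv2
s=read_state(); print({k:s[k] for k in('time','ee_pos','eef_rot','width','ft_force')})
for n in('top','side'):
    c=camera(n); cv2.imwrite(f'pics/{n}0.png',c['image'][:,:,::-1]); print(n,c['mtx'],c['dist'],c['view'])
E
```

```text
pics
{'time': 0.0, 'ee_pos': array([0.14592871, 0.60734948, 0.22176943]), 'eef_rot': array([ 1.17621006e-01,  9.93058323e-01, -6.81241432e-04, -5.23083638e-05]), 'width': 0.08698244990591117, 'ft_force': array([-0.24224396, -0.38533932, -0.22115236])}
top [[575.0820527    0.         333.73885082]
 [  0.         575.0820527  237.55642071]
 [  0.           0.           1.        ]] [-0.18253478  0.          0.          0.          0.        ] [[-0.00490293 -0.9999816  -0.0035712   0.08250297]
 [ 0.99350101 -0.00527721  0.11370093 -0.56880835]
 [-0.11371768 -0.00299052  0.9935086  -1.62630936]
 [ 0.          0.          0.          1.        ]]
side [[461.70092519   0.         318.52234059]
 [  0.         461.70092519 235.89776116]
 [  0.           0.           1.        ]] [-0.01363521  0.          0.          0.          0.        ] [[-0.90224495 -0.43085843  0.01774996  0.54766028]
 [ 0.25201242 -0.49343486  0.83247329 -0.22116536]
 [-0.34991968  0.75556803  0.55378079 -1.10459571]
 [ 0.          0.          0.          1.        ]]
```

View pics/top0.png

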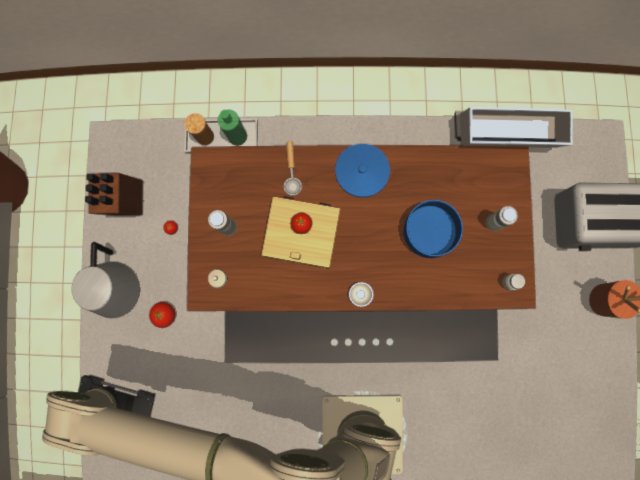

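View pics/side0.png

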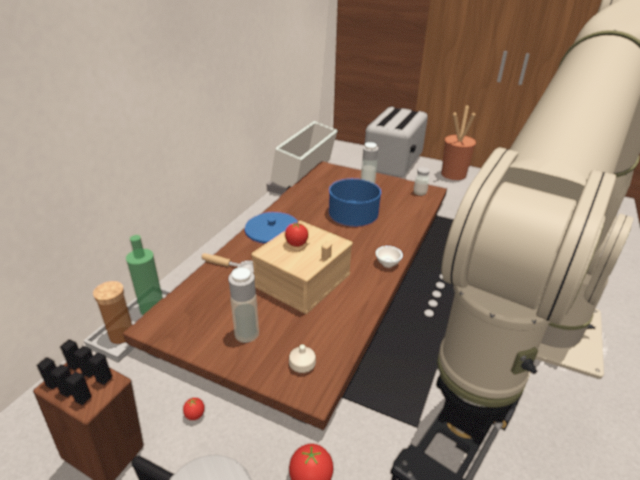

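The top view shows the box lid around (300,232), the tomato at (302,223), the knob at (295,255) and the canister at (433,229). The grinders are at (220,220) and (507,215), the bowl at (361,294). The smaller and larger tomatoes lie off the board. The side view confirms that the tomato is on the lid.

```bash
cat > h.py <<'E'
from bench import *
import cv2, numpy as np
def ray(c,px):
    u=cv2.undistortPoints(np.float64(px).reshape(-1,1,2),c['mtx'],c['dist']).reshape(-1,2)
    d=np.c_[u[:,0],-u[:,1],-np.ones(len(u))]; R=c['view'][:3,:3]; return -R.T@c['view'][:3,3], d@R
def onz(c,px,z):
    o,d=ray(c,px); return o+d*((z-o[2])/d[:,2])[:,None]
def blob(c,lo,hi,roi):
    h=cv2.cvtColor(c['image'],cv2.COLOR_RGB2HSV); m=cv2.inRange(h,np.array(lo),np.array(hi))
    k=np.zeros_like(m); x0,y0,x1,y1=roi; k[y0:y1,x0:x1]=m[y0:y1,x0:x1]
    return max(cv2.findContours(k,cv2.RETR_EXTERNAL,cv2.CHAIN_APPROX_NONE)[0],key=cv2.contourArea)
def at(c,u,v):
    z=float(c['z_map'][int(v),int(u)]); o,d=ray(c,[[u,v]]); return (o+d*z)[0]
E
python3 - <<'E'
from h import *
c=camera('top'); np.set_printoptions(precision=4,suppress=True)
# tomato red
h=cv2.cvtColor(c['image'],cv2.COLOR_RGB2HSV)
print('hsv lid',h[250,320],'tom',h[228,300],'can',h[230,410],'board',h[200,400])
b=blob(c,(0,190,60),(6,255,255),(280,205,325,245)); (x,y),r=cv2.minEnclosingCircle(b); print('tom',x,y,r,onz(c,[[x,y]],.189),'d',2*r*(1.63-.189)/575)
b=blob(c,(100,120,30),(125,255,255),(395,190,475,265)); e=cv2.fitEllipse(cv2.convexHull(b)); print('can',e,onz(c,[e[0]],.14), 'diam',e[1][0]*1.48/575)
b=blob(c,(15,60,90),(30,255,255),(255,190,350,275)); q=cv2.boxPoints(cv2.minAreaRect(b)); P=onz(c,q,.16); print('lid',q,P,P.mean(0),np.linalg.norm(P-np.roll(P,1,0),axis=1))
print('heights',at(c,315,250),at(c,302,228),at(c,295,255),at(c,433,229))
cv2.imwrite('pics/crop1.png',cv2.resize(c['image'][190:280,250:350,::-1],None,fx=7,fy=6))
for n,p,z in(('ga',(218,218),.22),('gb',(508,214),.21),('bowl',(361,293),.09),('canlid',(363,170),.08)): print(n,at(c,*p))
E
```

```text
hsv lid [ 24 117 210] tom [  3 235 187] can [105 164 159] board [ 10 165 125]
tom 300.890380859375 222.89572143554688 10.149322509765625 [[0.5905 0.165  0.189 ]] d 0.050870169518512226
can ((432.8971252441406, 228.54937744140625), (55.9987678527832, 58.11029815673828), 56.597557067871094) [[ 0.5801 -0.19    0.14  ]] diam 0.14413595899498982
lid [[260.3783 256.2819]
 [271.3115 195.0557]
 [340.1521 207.3486]
 [329.2189 268.5748]] [[0.5055 0.2747 0.16  ]
 [0.6708 0.2468 0.16  ]
 [0.636  0.0616 0.16  ]
 [0.4721 0.0916 0.16  ]] [0.5711 0.1687 0.16  ] [0.1861 0.1676 0.1884 0.1666]
heights [0.5219 0.1292 0.1572] [0.5739 0.1607 0.2123] [0.5054 0.1797 0.1971] [ 0.5891 -0.204   0.0606]
ga [0.599  0.3766 0.2287]
gb [ 0.609  -0.3798  0.2093]
bowl [0.4088 0.0037 0.0608]
canlid [ 0.7516 -0.0037  0.1029]
```

View pics/crop1.png

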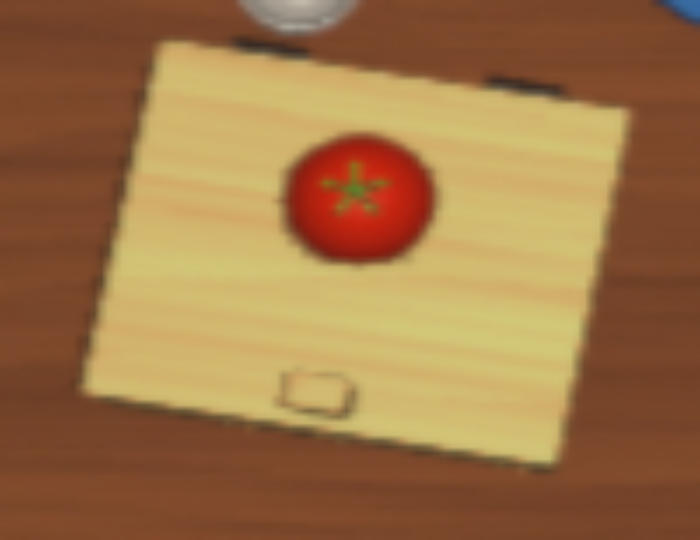

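The lid comes out about 186 × 167 mm at a yaw of about -10°. The knob top is at z=0.197 and lies 86 mm from the tomato, so the measurements agree. Next I rise and go above the tomato.

step_arm --pt "0 0 0.8" --pt "0 0 0.8" --pt "0 0 0.8" --pt "0 0 0.8" --pt "0.8 -0.8 0" --pt "0.8 -0.8 0" --pt "0.8 -0.8 0" --pt "0.8 -0.8 0" --pt "0.8 -0.8 0" --pt "0.8 -0.8 0" --pt "0.8 -0.8 0" --pt "0.8 -0.8 0" --turn '[0,0,0,0,0.1,0.1,0.1,0.1,0.1,0,0,0]' --grip 0

```text
time: 1.35
ee_pos: [0.3067, 0.4467, 0.3024]
eef_rot: [0.088, 0.996, -0.0, -0.0]
ft_force: [0.3, 0.6, -0.4]
width: 0.0874
grip_force: 0.0
```

step_arm --pt "0.8 -0.8 0" --pt "0.8 -0.8 0" --pt "0.8 -0.8 0" --pt "0.8 -0.8 0" --pt "0.8 -0.8 0" --pt "0.8 -0.8 0" --pt "0.8 -0.8 0" --pt "0.8 -0.8 0" --pt "0.8 -0.8 0" --pt "0.8 -0.8 0" --pt "0.8 -0.8 0" --pt "0.8 -0.8 0" --turn '[0,0,0,0,0,0,0,0,0,0,0,0]'

```text
time: 2.55
ee_pos: [0.5466, 0.2068, 0.3024]
eef_rot: [0.088, 0.996, -0.0, -0.0]
ft_force: [0.2, 0.6, 0.2]
width: 0.0868
grip_force: 0.0
```

step_arm --pt "0.8 -0.8 0" --pt "0.8 -0.8 0" --pt "0 0 0" --turn '[0,0,0]'

```text
time: 2.85
ee_pos: [0.5878, 0.1636, 0.3019]
eef_rot: [0.091, 0.996, -0.001, 0.0]
ft_force: [0.5, -0.4, 0.0]
width: 0.0869
grip_force: 0.0
```

Run:
```python
from h import *
c=camera('wrist'); np.set_printoptions(precision=4,suppress=True)
cv2.imwrite('pics/w1.png',c['image'][:,:,::-1])
b=blob(c,(0,190,50),(8,255,255),(0,0,640,480)); (x,y),r=cv2.minEnclosingCircle(b); print(x,y,r,onz(c,[[x,y]],.189)); print(-c['view'][:3,:3].T@c['view'][:3,3])
```

```text
317.80682373046875 237.80682373046875 34.69659423828125 [[0.592  0.1634 0.189 ]]
[0.5087 0.1777 0.4637]
```

View pics/w1.png

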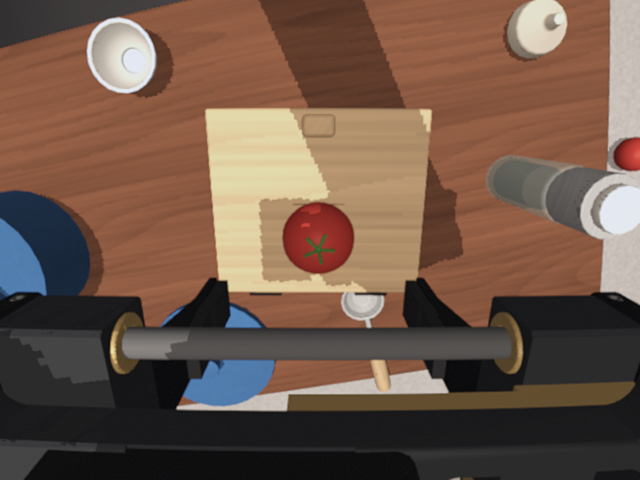

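The wrist view shows the tomato at (318,238) and the knob at (318,125), square to the gripper. The tomato is at about (0.591, 0.164), which agrees with the top view. I'll descend and grasp.

step_arm --pt "0.12 0 -0.6" --pt "0 0 -0.6" --pt "0 0 -0.6" --pt "0 0 -0.6" --pt "0 0 -0.6" --pt "0 0 -0.6" --pt "0 0 -0.5" --pt "0 0 -0.4" --pt "0 0 -0.3" --pt "0 0 -0.25" --pt "0 0 0" --pt "0 0 0" --turn '[0,0,0,0,0,0,0,0,0,0,0,0]'

```text
time: 4.1
ee_pos: [0.5892, 0.1678, 0.1766]
eef_rot: [0.088, 0.996, 0.0, 0.0]
ft_force: [-0.5, -0.7, -0.3]
width: 0.0871
grip_force: 0.0
```

step_arm --pt "0 0 0" --pt "0 0 0" --pt "0 0 0" --pt "0 0 0" --pt "0 0 0" --pt "0 0 0" --pt "0 0 0" --pt "0 0 0" --turn '[0,0,0,0,0,0,0,0]' --grip 0.5 --newtons 7

```text
time: 4.9
ee_pos: [0.5891, 0.1675, 0.1765]
eef_rot: [0.088, 0.996, -0.0, 0.0]
ft_force: [-0.5, -2.3, 1.9]
width: 0.0575
grip_force: 7.0
```

step_arm --pt "0 0 0.2" --pt "0 0 0.3" --pt "0 0 0.5" --pt "0 0 0.5" --pt "0 0 0.5" --pt "0 0 0.4" --pt "0 -0.2 0" --pt "0 -0.4 0" --pt "0 -0.5 0" --pt "0 -0.6 0" --pt "0 -0.6 0" --pt "0 -0.6 0" --turn '[0,0,0,0,0,0,0,0,0,0,0,0]'

```text
time: 6.1
ee_pos: [0.5889, 0.0933, 0.2362]
eef_rot: [0.088, 0.996, -0.0, -0.0]
ft_force: [0.2, 0.1, -1.3]
width: 0.057
grip_force: 7.0
```

step_arm --pt "0 -0.6 0" --pt "0 -0.6 0" --pt "0 -0.6 0" --pt "0 -0.6 0" --pt "0 -0.6 0" --pt "0 -0.6 0" --pt "0 -0.6 0" --pt "0 -0.6 0" --pt "0 -0.6 0" --pt "0 -0.6 0" --pt "0 -0.6 0" --pt "0 -0.6 0" --turn '[0,0,0,0,0,0,0,0,0,0,0,0]'

```text
time: 7.3
ee_pos: [0.589, -0.086, 0.2363]
eef_rot: [0.088, 0.996, 0.0, -0.0]
ft_force: [-0.8, -0.6, -1.1]
width: 0.0575
grip_force: 7.0
```

step_arm --pt "-0.1 -0.6 0" --pt "-0.1 -0.6 0" --pt "-0.1 -0.6 0" --pt "0 -0.5 0" --pt "0 -0.4 0" --pt "0 -0.3 0" --pt "0 -0.2 0" --pt "0 0 0" --turn '[0,0,0,0,0,0,0,0]'

```text
time: 8.1
ee_pos: [0.5815, -0.1653, 0.2363]
eef_rot: [0.088, 0.996, -0.0, -0.0]
ft_force: [0.5, 0.3, -1.2]
width: 0.0574
grip_force: 7.0
```

Run:
```python
from h import *
c=camera('wrist'); np.set_printoptions(precision=4,suppress=True)
b=blob(c,(100,120,20),(125,255,255),(0,0,640,480))
im=c['image'][:,:,::-1].copy(); cv2.imwrite('pics/w2.png',im)
for h,z in((b,.14),):
    P=onz(c,h.reshape(-1,2),.14); (x,y),r=cv2.minEnclosingCircle(np.float32(P[:,:2])); print(x,y,r)
print(read_state()['ee_pos'],read_state()['width'])
```

```text
0.5821968913078308 -0.19488517940044403 0.07750484347343445
[ 0.5816 -0.1647  0.2362] 0.05701758108075642
```

View pics/w2.png

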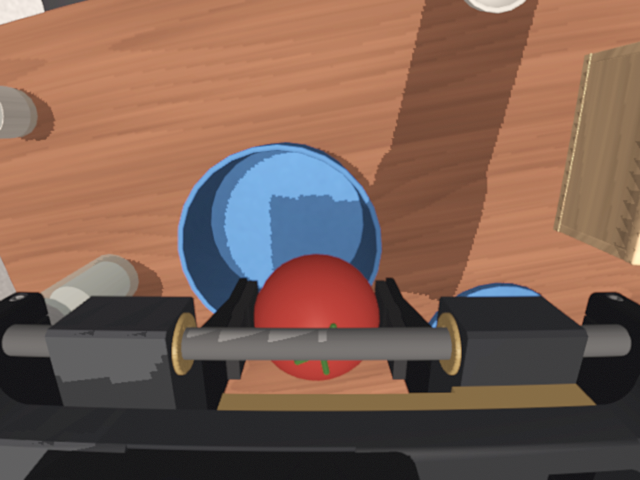

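The wrist view shows the held tomato at (317,317) and the canister rim around (280,240). The fit gives a radius of 77.5 mm (true 78) and a centre of (0.582, -0.194). I'll move 28 mm in -y and lower.

step_arm --pt "0 -0.3 0" --pt "0 -0.4 0" --pt "0 -0.3 0" --pt "0 -0.13 0" --pt "0 0 -0.3" --pt "0 0 -0.6" --pt "0 0 -0.6" --pt "0 0 -0.6" --pt "0 0 -0.6" --pt "0 0 -0.6" --pt "0 0 -0.6" --pt "0 0 -0.4" --turn '[0,0,0,0,0,0,0,0,0,0,0,0]'

```text
time: 9.35
ee_pos: [0.5811, -0.1928, 0.1271]
eef_rot: [0.088, 0.996, 0.0, -0.001]
ft_force: [-0.0, -1.1, -0.3]
width: 0.0575
grip_force: 7.0
```

step_arm --pt "0 0 -0.4" --pt "0 0 -0.4" --pt "0 0 -0.3" --pt "0 0 -0.2" --pt "0 0 -0.2" --pt "0 0 -0.1" --pt "0 0 0" --turn '[0,0,0,0,0,0,0]'

```text
time: 10.05
ee_pos: [0.5814, -0.193, 0.0886]
eef_rot: [0.088, 0.996, 0.0, -0.0]
ft_force: [-0.1, -0.7, -0.5]
width: 0.0578
grip_force: 7.0
```

step_arm --pt "0 0 -0.08" --pt "0 0 -0.08" --pt "0 0 -0.04" --pt "0 0 0" --pt "0 0 0" --turn '[0,0,0,0,0]'

```text
time: 10.55
ee_pos: [0.5815, -0.193, 0.0839]
eef_rot: [0.088, 0.996, 0.0, 0.0]
ft_force: [-0.0, 0.8, -0.9]
width: 0.0577
grip_force: 7.0
```

step_arm --pt "0 0 -0.04" --pt "0 0 -0.02" --pt "0 0 0" --pt "0 0 0" --turn '[0,0,0,0]'

```text
time: 10.95
ee_pos: [0.5815, -0.193, 0.0824]
eef_rot: [0.088, 0.996, 0.0, 0.0]
ft_force: [0.0, -0.4, -0.8]
width: 0.0574
grip_force: 7.0
```

step_arm --pt "0 0 -0.04" --pt "0 0 0" --pt "0 0 0" --turn '[0,0,0]'

```text
time: 11.25
ee_pos: [0.5818, -0.1931, 0.0817]
eef_rot: [0.088, 0.996, 0.0, 0.0]
ft_force: [-0.1, 0.7, 3.7]
width: 0.0577
grip_force: 7.0
```

step_arm --pt "0 0 0" --pt "0 0 0" --pt "0 0 0" --pt "0 0 0" --pt "0 0 0" --pt "0 0 0" --turn '[0,0,0,0,0,0]' --grip 0.13

```text
time: 11.85
ee_pos: [0.5815, -0.193, 0.0813]
eef_rot: [0.088, 0.996, 0.0, -0.0]
ft_force: [1.2, -0.1, 0.3]
width: 0.0755
grip_force: 0.0
```

step_arm --pt "0 0 0.2" --pt "0 0 0.4" --pt "0 0 0.6" --pt "0 0 0.6" --pt "0 0 0.6" --pt "0 0 0.6" --pt "0 0 0.6" --pt "0 0 0.6" --pt "0 0 0.6" --pt "0 0 0.6" --pt "0 0 0.6" --pt "0 0 0.6" --turn '[0,0,0,0,0,0,0,0,0,0,0,0]'

```text
time: 13.05
ee_pos: [0.5815, -0.193, 0.2476]
eef_rot: [0.088, 0.996, 0.0, -0.0]
ft_force: [0.7, -1.0, -0.3]
width: 0.0759
grip_force: 0.0
```

Run:
```python
from h import *
np.set_printoptions(precision=4,suppress=True)
c=camera('wrist'); print(read_state()['ee_pos'])
b=blob(c,(0,190,50),(8,255,255),(0,0,640,480)); (x,y),r=cv2.minEnclosingCircle(b); print('tom',x,y,r,onz(c,[[x,y]],.094))
b=blob(c,(100,120,20),(125,255,255),(0,0,640,480)); P=onz(c,b.reshape(-1,2),.14); print('can',cv2.minEnclosingCircle(np.float32(P[:,:2])))
cv2.imwrite('pics/w3.png',c['image'][:,:,::-1])
```

```text
[ 0.5824 -0.1934  0.2502]
tom 320.0 254.0 9.999999747378752e-05 [[ 0.6138 -0.1955  0.094 ]]
can ((0.5843275189399719, -0.19545559585094452), 0.07722977548837662)
```

View pics/w3.png

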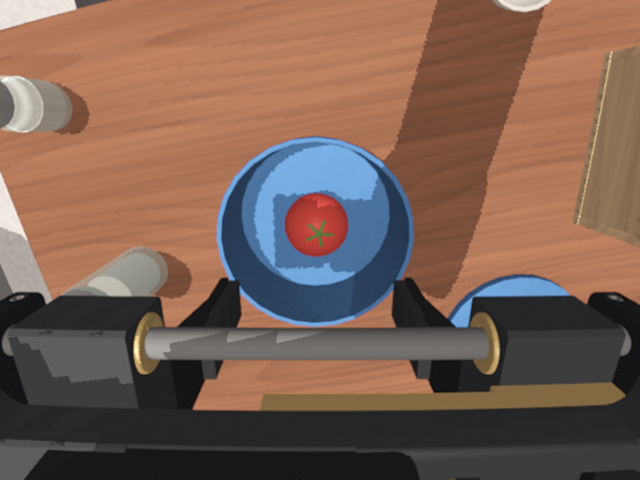

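The tomato stands at (317,225), central in the canister and free of the fingers. Back to the lid to measure the knob from near.

step_arm --pt "0 0.5 0" --pt "0 0.8 0" --pt "0 0.9 0" --pt "0 0.9 0" --pt "0 0.9 0" --pt "0 0.9 0" --pt "0 0.9 0" --pt "0 0.9 0" --pt "0 0.9 0" --pt "0 0.9 0" --pt "0 0.9 0" --pt "0 0.9 0" --turn '[0,0,0,0,0,0,0,0,0,0,0,0]'

```text
time: 14.3
ee_pos: [0.5806, 0.0665, 0.2453]
eef_rot: [0.087, 0.996, -0.0, -0.001]
ft_force: [0.3, 0.2, -0.6]
width: 0.0754
grip_force: 0.0
```

step_arm --pt "0 0.9 0" --pt "0 0.9 0" --pt "0 0.9 0" --pt "0 0.9 0" --pt "0 0.6 0" --pt "0 0.3 0" --pt "0 0 0" --pt "0 0 0" --turn '[0,0,0,0,0,0,0,0]'

```text
time: 15.1
ee_pos: [0.5816, 0.1759, 0.2462]
eef_rot: [0.088, 0.996, -0.0, -0.0]
ft_force: [-0.9, -0.2, 0.2]
width: 0.0758
grip_force: 0.0
```

Run:
```python
from h import *
np.set_printoptions(precision=4,suppress=True)
c=camera('wrist'); print(read_state()['ee_pos'],read_state()['eef_rot'])
z=c['z_map']; v,u=np.mgrid[:480,:640]; p=np.c_[u.ravel(),v.ravel()]
o,d=ray(c,p); P=o+d*z.ravel()[:,None]
k=(P[:,2]>.190)&(P[:,2]<.205)&(p[:,1]<260); m=k.reshape(480,640).astype(np.uint8)*255
b=max(cv2.findContours(m,0,1)[0],key=cv2.contourArea); r=cv2.minAreaRect(b); q=cv2.boxPoints(r)
K=onz(c,q,.198); print('knob',r,K.mean(0),np.linalg.norm(K-np.roll(K,1,0),axis=1),np.median(P[k,2]))
h=onz(c,[r[0]],.198);print(h)
for i in range(4):
    e=K[i]-K[i-1]; print(np.degrees(np.arctan2(e[1],e[0])))
cv2.imwrite('pics/w4.png',c['image'][:,:,::-1])
```

```text
[0.5817 0.1756 0.2463] [ 0.0886  0.9961 -0.0002  0.0001]
knob ((612.5092163085938, 222.88836669921875), (30.449201583862305, 75.05333709716797), 25.74070930480957) [0.5897 0.3621 0.198 ] [0.0229 0.0447 0.0218 0.0457] 0.19687881319523312
[[0.5891 0.3621 0.198 ]]
-123.62549188654857
154.7768612350126
58.59727182304762
-23.903864737079225
```

View pics/w4.png

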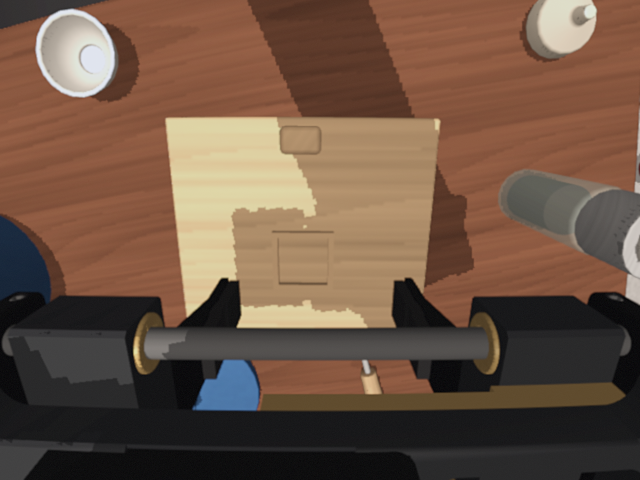

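The script's mask caught the grinder. The knob top is at (300,139), with the lid's front edge running from (166,118) to (438,119). I'll recompute from these pixels.

Run:
```python
from h import *
np.set_printoptions(precision=4,suppress=True)
c=camera('wrist')
K=onz(c,[[300.5,139],[281,139],[321,139]],.198); print(K, np.linalg.norm(K[1]-K[2]), at(c,300,139))
E=onz(c,[[167,118],[437,119]],.16); e=E[0]-E[1]; print(E,np.linalg.norm(e),np.degrees(np.arctan2(-e[1],-e[0]))-90)
g=onz(c,[[302.5,259]],.16); print('frame',g, K[0]-g)
```

```text
[[0.507  0.1795 0.198 ]
 [0.5051 0.1686 0.198 ]
 [0.5091 0.1909 0.198 ]] 0.022604199295314646 [0.507  0.1792 0.1974]
[[0.4783 0.0933 0.16  ]
 [0.5109 0.269  0.16  ]] 0.17871084780498642 -10.492614189303296
frame [[0.5918 0.1631 0.16  ]] [[-0.0848  0.0164  0.038 ]]
```

step_arm --pt "-0.4 0.05 0" --pt "-0.6 0.05 0" --pt "-0.6 0.05 0" --pt "-0.6 0 0" --pt "-0.5 0 0" --pt "-0.3 0 0" --pt "0 0 -0.4" --pt "0 0 -0.6" --pt "0 0 -0.6" --pt "0 0 -0.5" --pt "0 0 -0.4" --pt "0 0 0" --turn '[0,0,0,0,0,0,0,0,0,0,0,0]'

```text
time: 16.4
ee_pos: [0.5059, 0.1803, 0.1822]
eef_rot: [0.088, 0.996, -0.001, -0.001]
ft_force: [0.5, 0.6, -0.1]
width: 0.0755
grip_force: 0.0
```

step_arm --pt "0 0 -0.3" --pt "0 0 -0.2" --pt "0 0 -0.16" --pt "0 0 0" --turn '[0,0,0,0]'

```text
time: 16.8
ee_pos: [0.5063, 0.1806, 0.1669]
eef_rot: [0.088, 0.996, -0.0, -0.0]
ft_force: [-0.1, 0.0, -0.0]
width: 0.0759
grip_force: 0.0
```

step_arm --pt "0 0 0" --pt "0 0 0" --pt "0 0 0" --pt "0 0 0" --pt "0 0 0" --pt "0 0 0" --pt "0 0 0" --pt "0 0 0" --pt "0 0 0" --pt "0 0 0" --turn '[0,0,0,0,0,0,0,0,0,0]' --grip 1 --newtons 18

```text
time: 17.8
ee_pos: [0.5063, 0.1799, 0.1672]
eef_rot: [0.088, 0.996, -0.0, -0.0]
ft_force: [-2.1, -5.0, 1.2]
width: 0.0242
grip_force: 18.0
```

Run:
```python
import numpy as np
np.set_printoptions(precision=2,suppress=True)
y=np.radians(-10.5); X=np.array([np.cos(y),np.sin(y)])
f=lambda t:np.r_[X*-(.148*np.cos(t)-.036*np.sin(t)), .148*np.sin(t)+.036*np.cos(t)]
T=np.radians(np.linspace(0,60,25)); p=np.array([f(t) for t in T]); print(np.diff(p,axis=0)/.025); print((p[-1]-p[0])+[.5065,.180,.167])
```

```text
[[ 0.07 -0.01  0.26]
 [ 0.08 -0.01  0.25]
 [ 0.09 -0.02  0.25]
 [ 0.1  -0.02  0.25]
 [ 0.11 -0.02  0.24]
 [ 0.12 -0.02  0.24]
 [ 0.13 -0.02  0.23]
 [ 0.14 -0.03  0.22]
 [ 0.15 -0.03  0.22]
 [ 0.16 -0.03  0.21]
 [ 0.17 -0.03  0.2 ]
 [ 0.18 -0.03  0.2 ]
 [ 0.18 -0.03  0.19]
 [ 0.19 -0.04  0.18]
 [ 0.2  -0.04  0.17]
 [ 0.21 -0.04  0.16]
 [ 0.21 -0.04  0.15]
 [ 0.22 -0.04  0.14]
 [ 0.23 -0.04  0.13]
 [ 0.23 -0.04  0.12]
 [ 0.24 -0.04  0.11]
 [ 0.24 -0.04  0.1 ]
 [ 0.25 -0.05  0.09]
 [ 0.25 -0.05  0.08]]
[0.61 0.16 0.28]
```

Width is 24 mm, so the knob is held. Raising the lid along its arc.

step_arm --pt "0.07 -0.01 0.26" --pt "0.08 -0.01 0.25" --pt "0.09 -0.02 0.25" --pt "0.1 -0.02 0.25" --pt "0.11 -0.02 0.24" --pt "0.12 -0.02 0.24" --pt "0.13 -0.02 0.23" --pt "0.14 -0.03 0.22" --pt "0.15 -0.03 0.22" --pt "0.16 -0.03 0.21" --pt "0.17 -0.03 0.2" --pt "0.18 -0.03 0.2" --turn '[0,0,0,0,0,0,0,0,0,0,0,0]'

```text
time: 19.0
ee_pos: [0.5428, 0.1732, 0.2368]
eef_rot: [0.088, 0.996, -0.001, -0.002]
ft_force: [-7.1, -6.7, 2.3]
width: 0.0243
grip_force: 18.0
```

step_arm --pt "0.18 -0.03 0.19" --pt "0.19 -0.04 0.18" --pt "0.2 -0.04 0.17" --pt "0.21 -0.04 0.16" --pt "0.21 -0.04 0.15" --pt "0.22 -0.04 0.14" --pt "0.23 -0.04 0.13" --pt "0.23 -0.04 0.12" --pt "0.24 -0.04 0.11" --pt "0.24 -0.04 0.1" --pt "0.25 -0.05 0.09" --pt "0.25 -0.05 0.08" --turn '[0,0,0,0,0,0,0,0,0,0,0,0]'

```text
time: 20.2
ee_pos: [0.6103, 0.1608, 0.2783]
eef_rot: [0.088, 0.996, -0.0, -0.0]
ft_force: [-5.8, -5.2, 3.7]
width: 0.0238
grip_force: 18.0
```

step_arm --pt "0 0 0" --pt "0 0 0" --pt "0 0 0" --pt "0 0 0" --pt "0 0 0" --turn '[0,0,0,0,0]'

```text
time: 20.7
ee_pos: [0.6103, 0.1608, 0.2783]
eef_rot: [0.088, 0.996, -0.0, 0.0]
ft_force: [-5.1, -6.8, 4.7]
width: 0.0236
grip_force: 18.0
```

Run:
```python
from h import *
c=camera('side'); cv2.imwrite('pics/s5.png',c['image'][:,:,::-1])
t=camera('wrist'); cv2.imwrite('pics/w5.png',t['image'][:,:,::-1])
s=read_state(); p=s['ee_pos']+[0,0,.019]; y=np.radians(-10.5); X=np.array([np.cos(y),np.sin(y)])
H=np.array([.5065,.180])+.148*X; a=(H-p[:2])@X; z=p[2]-.15
print(p,s['width'],s['ft_force'],'r',np.hypot(a,z),'deg',np.degrees(np.arctan2(z,a)-np.arctan2(.036,.148)))
```

```text
[0.61030684 0.16076051 0.29724366] 0.02351766141598924 [-5.07185923 -5.71615584  4.43448773] r 0.15323381174748646 deg 60.25542214067383
```

View pics/s5.png

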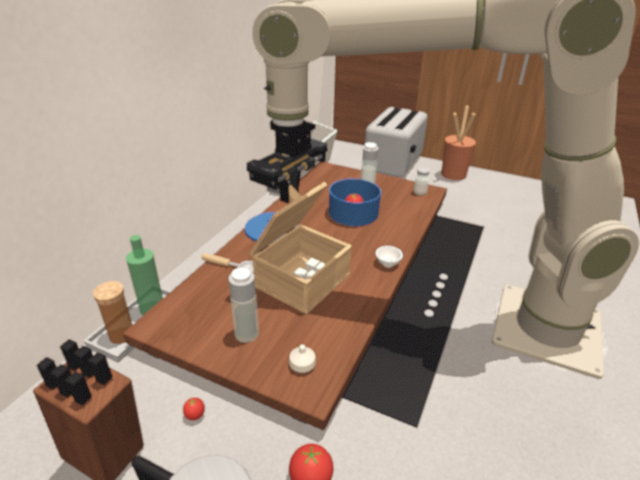

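The side view shows the lid held open by the gripper at (290,195), with the tomato in the canister at (354,200) and the bystanders standing. The hinge geometry gives 60.3° at the right radius, so I'll hand in.

```bash
python3 -c "from bench import *; print(close_job())"
```

```text
the job is handed in; nothing more can be done
None
```

The tomato lies at the bottom of the canister, and the gripper is holding the box lid still at about 60° (worked out from the arm's position and the hinge). The job is handed in; no verdict came back.

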